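Dispense one power plug from the tipping parts carousel

ROBOT

A 6-joint arm with a two-finger parallel gripper is mounted at the origin on a cart in front of the work surface, level with it; the furniture and walls round the work are solid. World frame = base frame: x ahead of the robot, y to its left, z up, the work surface at z = 0. Lengths are in m, angles in rad, forces in N, time in s.
With the tool pointing down it reaches from about 0.3 to 0.75 m from the base axis. Payload 8.5 kg.
Tool frame: the origin (TCP) lies midway between the tips of the shut fingers; the grasp point (between the pads) lies 19 mm behind it; z points along the fingers, y is the line along which they close (so a half turn about z gives the same grasp; the last joint's range is limited). The gripper opens to 85 mm and grips with 20 to 120 N. Pads are 22 mm wide; open, the fingers measure 114 mm over their backs; the gripper's body (76 mm by 85 mm) begins 54 mm behind the grasp point. The pads swing forward as they close: fully open they stand 13 mm farther back than shut.
Start: joints at [1.124, 0.381, 1.297, -0, 1.464, -0.215], TCP at [0.126, 0.535, 0.231] pointing down, gripper open.
Joint ranges: [-3.11, 3.11], [-0.89, 2.33], [0.22, 2.48], [-1.42, 4.56], [0.17, 2.85], [-2.88, 2.88]. Speed limits (rad/s): [2.39, 2.39, 3.14, 3.14, 3.14, 3.14].

INTERFACE

Orientations are given as a unit quaternion [w, x, y, z].
In Python, from station import ctrl, cam gives the robot as it stands (ctrl), with the cameras (cam).
- The arm moves only by the tool move_tool, called after "Emit:" by a JSON object that holds its "name" and its "arguments", one argument or row to a line. Schema: {"type":"object","properties":{"moves":{"type":"object","properties":{"plan":{"type":"array","items":{"type":"array","items":{"type":"number"},"minItems":6,"maxItems":6},"minItems":1,"maxItems":20}},"additionalProperties":false,"required":["plan"]},"jaw":{"type":"number"},"grip_n":{"type":"number"},"only":{"type":"string"},"quiet":{"type":"boolean"},"lines":{"type":"string"}},"required":["moves"],"additionalProperties":false}. moves is an object whose key "plan" holds a list of rows, 1 to 20 of them, each of 6 numbers: dx, dy, dz in normalised numbers (1 is 75 cm), then a rotation vector rx, ry, rz in normalised numbers (1 is 4 rad); each row is the pose to reach, as a shift and turn from the pose commanded when the call began, along the tool's axes at that moment; what a row does not reach only later rows make up. A row lasts 1/12 s, in which the tool goes at most 0.0417 m and 0.125 rad, less where a joint would pass 70% of its speed; a pose out of reach is approached as far as the arm can. jaw is the finger opening in m, set as the call begins (left out keeps the last). The fingers move at their own pace and stop on an object; grip_n is the grip in N (left out, the last holds). Time passes only in rows, so rows that do not move let the fingers close. The tool returns the time, the measured TCP pose, the force, the opening and the grip force at its end. only (a regular expression) keeps the lines of the reply that match it, lines (a string "A,B") keeps lines A to B, and quiet returns only ok. Input that does not fit is refused with a message, and nothing moves.
- ctrl.get_state(): the state, without advancing time (a new reading comes with each control period).
- cam.snapshot(name): name is "scene" or "top"; returns a dict with "frame" (400x640x3 uint8, red, green, blue), "camera_matrix" (3x3 intrinsics, pixels), "rvec" (rotation vector, rad) and "tvec" (3), from world to camera coordinates, as OpenCV has them. Camera axes: x right, y down, z forward; pixel columns grow to the right and rows downward; lengths in m; the calibration is good to about 2 mm. A picture is of the moment at which its call begins. There is no depth.
- ctrl.job_done(): hands the job in; it is judged then, once.
The state is a dict: "time": time; "joints": joint angles; "qvel": joint speeds; "joint_torque": joint torques, N m; "tcp_pos": TCP position; "ee_rot": TCP orientation; "ft_force": force on the tool from outside, world axes, zero at the start; "moment": the same for the moment, N m; "gripper_width": finger opening in m; "grip_force": force on a finger pad.
Only numpy, scipy, OpenCV 4.12 (cv2) and the standard library are available. Lean on these libraries where they do the work, as an engineer would, in place of code of your own. Each camera call takes 0.05 s, during which the arm holds its last target. There are 200 camera calls.

TASK

Set the yellow tray on the table under the spout of the parts carousel, and turn the carousel's wheel by one of its finger posts until the pocket with the red and black power plug faces the spout. Then lift the rear handle to tip the carousel so that the plug, and nothing else, slides down the chute into the tray; do not touch the plug with the gripper. Lower the handle gently until the carousel is level again, let go, and leave the other stock in its pockets and the things lying round about where they are.

Things in the scene. Friction and masses are not known exactly. Their poses are not given: they have to be found in the camera images.
- stand: Grey steel stand of the parts carousel, fixed to the table. Origin on the table top under the wheel's axis. Its -x points out of the spout, +x to the rear handle, z up. Uprights at x = -60, y = +-140 mm (157 mm tall, nuts to y = +-160) carry the axle. Foot bars at y = +-125 to 155 run from x = -95 to 155 mm, 12 mm high.
- tray_stop (a point): Middle of the front face of the stand's front cross bar (12 mm high) on the table, at x = -95 mm in the stand's frame. The tray's back wall (+x) can stand against it with the tray's x along the stand's x. In front of it the table is free under the chute.
- spout (a point): Middle of the chute's lip when level: x = -158, y = 0, z = 155 mm in the stand's frame, fixed in the stand. The aluminium chute, 94 mm wide inside, 100 outside, ends at x = -163 mm; underside at z = 150, side walls up to 177 mm. Tipped fully, the lip has swung down and back to x = -138, z = 71 mm.
- cradle (a joint): Tipping of the cradle with hoop, chute and wheel, rad. 0 = level, on its rest by its own weight; grows as the rear handle is lifted and the spout goes down; stop at 0.85. About 1.1 kg in all, its weight behind the axle: 2 to 4 N at the handle lift it; let go, it falls back. Parts slide down the pockets and chute from 0.5 to 0.7 rad on.
- axle (a point): Middle of the tipping axle, x = -60, z = 140 mm in the stand's frame; the axle runs along the stand's y.
- cradle_handle (a point): Middle of the black rear handle: a round bar 14 mm thick, 75 mm free length along the stand's y, 260 mm behind the axle and 3 mm below it when level (z = 137 mm); about 333 mm above the table at 0.85 rad. Pinch it across (along the stand's x) from above: 65 mm clear in front of it. It can turn between the fingers as it follows its arc.
- wheel: Blue wheel, 236 mm across, on a boss in the cradle. Turns about its z either way without limit, with friction (2 to 3 N at a post), and stays where left. Origin on its axis at pocket floor level (155 mm above the table). Six pockets 60 deg apart, 33 mm deep, 90 mm wide at the rim. The plug's pocket lies along the wheel's -x, which must come to the stand's -x within about 8 deg.
- post0 (a point): Top of one of six black finger posts on the webs between the pockets: 12 mm thick, 36 mm tall, top 69 mm above the pocket floor, 95 mm from the wheel's axis. This one stands 30 deg (counterclockwise from above) past the middle of the plug's pocket; the others follow every 60 deg.
- gate (a point): Gate in the aluminium hoop round the wheel, at pocket floor level, 121 mm in front of the wheel's axis. The hoop (inner radius 121, outer 127 mm, top 31 mm above the pocket floor) closes every pocket but the one at the gate, which opens on the chute.
- wheel_centre (a point): The wheel's axis at the floor of its pockets.
- plug: Red and black flat power plug, 17 x 70 x 13 mm, long axis its y; origin at the middle of its underside. Starts lying along its pocket, 74 mm from the wheel's axis.
- tray: Yellow open tray, outside 140 (x) x 124 (y) x 45 mm, walls 3.5 mm, 0.22 kg. Origin under the middle of its floor. On the wall at its -x stands a grip tab, 10 mm thick (x = -78.5 to -68.5 mm), 64 mm wide, from z = 6 to 72 mm: pinch it across from above, one finger inside the tray.
- tray_grip (a point): Point in the tray's grip tab at x = -73.5, z = 58 mm of the tray.
- black_tape: Roll of black tape, 62 mm across, 19 mm thick, lying in its pocket; origin under its middle.
- green_cell: Green and white battery cell, 50 mm long, 15 mm thick, lying in its pocket; origin at its underside.
- adapter: Metal coax adapter, 50 mm long, 18 mm thick, lying in its pocket; origin under its middle.
- latch: Pressed steel toggle latch, 72 x 20 x 15 mm, lying in its pocket; origin under its middle.
- mug: White mug with green dots, 78 mm across without its handle, 93 mm tall, standing near the spout, beside the tray's place. Origin at the middle of its underside, handle included (114 mm along y).
- torch: Black hand torch, 119 mm long (y), 38 mm thick, lying close beside the stand on its far side. Origin under its middle.
- multimeter: Yellow multimeter lying on its back, 150 x 70 x 48 mm, behind the stand. Origin under its middle.
- masking_tape: Roll of cream masking tape, 106 mm across, 25 mm thick, lying at the left near the table's front edge. Origin under its middle.
- red_screwdriver: Screwdriver with a red handle, 211 mm long (y), 27 mm thick, lying on the right. Origin under its middle.

How it is judged:
On the way, in this order (a step that is already met when the one before it is completed fails the run):
1. the tray stands on the table under the spout, with the carousel level and the plug still in the wheel (x of tray in the frame of stand between -0.215 and -0.14 m and y of tray in the frame of stand between -0.035 and 0.035 m and height (world z) of tray below 0.012 m and value of joint cradle below 0.1 rad and distance between plug and wheel_centre below 0.12 m), for 0.2 s.
2. with the carousel tipped by more than 0.4 rad, the plug has come down into the tray (x of plug in the frame of tray between -0.07 and 0.07 m and y of plug in the frame of tray between -0.062 and 0.062 m and z of plug in the frame of tray between -0.003 and 0.04 m and value of joint cradle above 0.4 rad), for 0.1 s.
At the end, for the whole second after the job is handed in: The plug lies still inside the tray, not over 40 mm above its floor; the tray stands flat on the table (6 mm, 0.08 rad); the carousel is level again (0.03 rad) with its wheel seated (5 mm); black tape, green cell, adapter and latch lie within 125 mm of the wheel's centre, in their pockets (x of plug in the frame of tray between -0.07 and 0.07 m and y of plug in the frame of tray between -0.062 and 0.062 m and z of plug in the frame of tray between -0.003 and 0.04 m and height (world z) of tray below 0.006 m and angle between tray's own z axis and vertical below 0.08 rad and value of joint cradle below 0.03 rad and linear speed of each of plug, tray below 0.02 m/s and z of wheel in the frame of stand between 0.15 and 0.16 m and distance between each of black_tape, green_cell, adapter, latch and wheel_centre below 0.125 m); the robot touches nothing.
It fails at once if the gripper touches the plug (more than 0.5 N) (contact force between the fingers and plug above 0.5 N).
It fails at once if the cradle is let fall: it comes down faster than 2.5 rad/s (velocity of joint cradle below -2.5 rad/s).
It fails at once if another part leaves the wheel (over 140 mm from its centre) (distance between any of black_tape, green_cell, adapter, latch and wheel_centre above 0.14 m).
It fails at once if the mug, torch, multimeter, masking tape or red screwdriver is moved by more than 30 mm (distance of any of mug, torch, multimeter, masking_tape, red_screwdriver from where it was at the start of the episode above 0.03 m).
It also fails if it takes over 72 s, if anything falls off the work surface, if the arm or the gripper's body presses on something with over 40 N, if the wrist force passes 120 N, or if a joint passes its speed limit or range.

## Working session

There is one attempt and no reset: what is moved stays moved. The work goes in short steps, Python scripts to look and compute and a tool call to move; the robot and the scene stay as the last step left them, time stands still between calls to the robot, and variables do not carry over. Pictures are saved under pics/ and viewed, at most 13 in all, crops included, and the job is handed in when it is done.

```bash
ls; mkdir -p pics; python3 - <<'E'
from station import ctrl, cam
import cv2,numpy as np
for n in ("scene","top"):
    s=cam.snapshot(n); cv2.imwrite(f"pics/{n}0.png",s["frame"][:,:,::-1])
    R=cv2.Rodrigues(np.array(s["rvec"]))[0]; print(n,s["camera_matrix"],-R.T@np.array(s["tvec"]).ravel(),R[2])
print(ctrl.get_state())
E
```

```text
pics
station.py
scene [[487.90597524   0.         316.18172637]
 [  0.         487.90597524 202.22607273]
 [  0.           0.           1.        ]] [ 0.08770333 -0.95420684  1.28616422] [ 0.30121209  0.61416442 -0.72943357]
top [[492.75481705   0.         321.17871722]
 [  0.         492.75481705 200.35293787]
 [  0.           0.           1.        ]] [0.43192018 0.00527776 1.65504388] [ 0.07485599 -0.01285868 -0.99711145]
{'time': 0.1, 'joints': array([ 1.12370315e+00,  3.81153735e-01,  1.29815458e+00, -2.52497945e-05,
        1.46359392e+00, -2.15294810e-01]), 'qvel': array([-1.95188743e-04, -1.57860095e-03, -1.70315654e-03,  2.73333952e-04,
        1.81380429e-04, -6.80362678e-05]), 'joint_torque': array([ 3.91480891e-03, -4.49217904e+01, -2.31658888e+01, -1.94763697e-04,
        3.64565181e-03,  3.48518108e-05]), 'tcp_pos': array([0.12624302, 0.53505224, 0.23077028]), 'ee_rot': array([-2.01049597e-04,  1.15638510e-01,  9.93291149e-01, -6.23284959e-04]), 'ft_force': array([-0.17522325,  0.0524619 ,  0.41286991]), 'moment': array([0.00401855, 0.05992566, 0.00182169]), 'grip_force': 0.0, 'gripper_width': 0.08521816735246254}
```

View pics/top0.png

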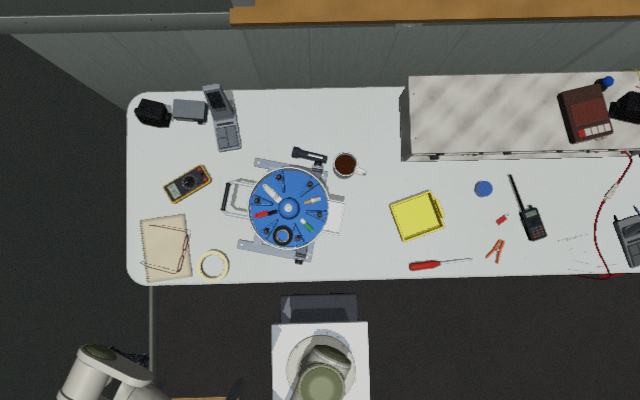

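View pics/scene0.png

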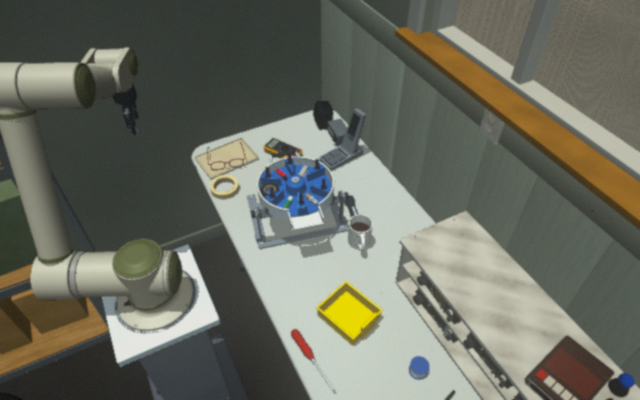

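The top view shows the wheel at about (288,208), the spout to the right at (337,218), the handle at (228,196), the red plug at (265,214) and the tray at (417,215) with its tab on the right at (437,205). In the scene view the wheel is at (296,185) and the tray at (350,313).

```bash
cat > h.py <<'E'
from station import ctrl, cam
import cv2,numpy as np
def shot(n):
    s=cam.snapshot(n); R=cv2.Rodrigues(np.array(s["rvec"]))[0]; t=np.array(s["tvec"]).ravel()
    return dict(img=s["frame"],K=np.array(s["camera_matrix"]),R=R,t=t,rvec=np.array(s["rvec"]))
def ray(s,uv):
    d=s["R"].T@np.linalg.inv(s["K"])@np.array([*uv,1.]); return -s["R"].T@s["t"],d/np.linalg.norm(d)
def onz(s,uv,z):
    c,d=ray(s,uv); return c+d*(z-c[2])/d[2]
def tri(a,ua,b,ub):
    c1,d1=ray(a,ua);c2,d2=ray(b,ub)
    k=np.linalg.lstsq(np.c_[d1,-d2],c2-c1,rcond=None)[0]
    p,q=c1+k[0]*d1,c2+k[1]*d2; return (p+q)/2,np.linalg.norm(p-q)
def proj(s,P): return cv2.projectPoints(np.array(P,float).reshape(-1,3),s["rvec"],s["t"],s["K"],None)[0].reshape(-1,2)
E
python3 - <<'E'
from h import *
for n,(x0,y0,x1,y1) in dict(top=(210,140,370,270),scene=(240,130,380,260)).items():
    s=shot(n); c=s["img"][y0:y1,x0:x1,::-1]; cv2.imwrite(f"pics/{n}1.png",cv2.resize(c,None,fx=4.5,fy=4.5,interpolation=cv2.INTER_CUBIC))
    hsv=cv2.cvtColor(s["img"],cv2.COLOR_RGB2HSV)
    m={"yel":cv2.inRange(hsv,(24,150,110),(34,255,255)),"blue":cv2.inRange(hsv,(100,120,60),(120,255,255)),"red":cv2.inRange(hsv,(0,170,100),(6,255,255))|cv2.inRange(hsv,(174,170,100),(180,255,255))}
    for k,v in m.items():
        for c in cv2.findContours(v,cv2.RETR_EXTERNAL,cv2.CHAIN_APPROX_NONE)[0]:
            if cv2.contourArea(c)>8: print(n,k,cv2.contourArea(c),cv2.minAreaRect(c),cv2.approxPolyDP(c,4,True).reshape(-1,2).tolist() if k=="yel" else "", cv2.fitEllipse(c) if k=="blue" else "")
E
```

```text
top yel 9.5 ((397.89044189453125, 226.04107666015625), (13.342691421508789, 2.106740713119507), 69.44395446777344) [[395, 220], [401, 232]] 
top yel 122.5 ((424.0075378417969, 229.6264190673828), (15.463651657104492, 46.912200927734375), 55.61965560913086) [[439, 210], [440, 227], [402, 239], [443, 226]] 
top yel 18.5 ((393.11676025390625, 210.365478515625), (6.839716911315918, 15.104374885559082), 4.085616588592529) [[396, 203], [390, 206], [394, 218], [391, 208]] 
top yel 9.5 ((436.4138488769531, 206.0344696044922), (7.799204349517822, 3.713906764984131), 68.19859313964844) [[436, 202], [437, 210]] 
top yel 25.5 ((417.3614807128906, 196.92843627929688), (11.146397590637207, 37.073890686035156), 88.26429748535156) [[436, 200], [429, 191], [399, 203], [428, 192]] 
top blue 66.5 ((282.5, 235.5), (9.0, 9.0), 90.0)  ((282.38836669921875, 235.32896423339844), (9.26885986328125, 9.39009952545166), 40.1566162109375)
top blue 149.5 ((484.0, 188.0), (14.0, 14.0), 90.0)  ((484.2285461425781, 188.1029815673828), (13.450672149658203, 14.452995300292969), 146.29640197753906)
top blue 4229.0 ((28
[... 1376 characters left out ...]
9340820312, 4.472135543823242), 26.56505012512207)  ((269.4273681640625, 198.1117706298828), (4.4712419509887695, 10.0716552734375), 116.5226821899414)
scene blue 1822.5 ((299.4455871582031, 185.40670776367188), (59.168846130371094, 59.24082946777344), 59.74356460571289)  ((298.0626220703125, 186.2958526611328), (47.56852722167969, 61.360198974609375), 99.56983947753906)
scene red 46.5 ((541.2500610351562, 373.7500305175781), (7.071067810058594, 7.77817440032959), 45.0)  
scene red 129.5 ((302.3089599609375, 344.1312255859375), (31.056076049804688, 5.613785266876221), 55.491477966308594)  
scene red 11.5 ((280.2500305175781, 172.75001525878906), (7.071067810058594, 2.1213202476501465), 45.0)
```

View pics/top1.png

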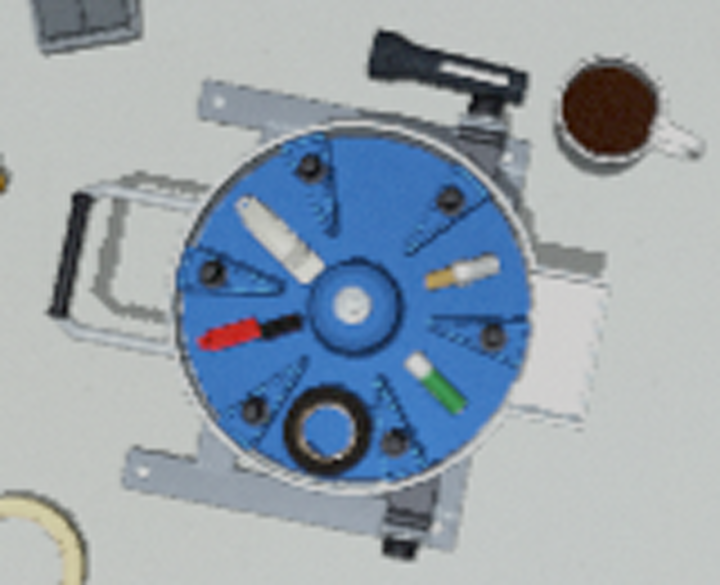

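View pics/scene1.png

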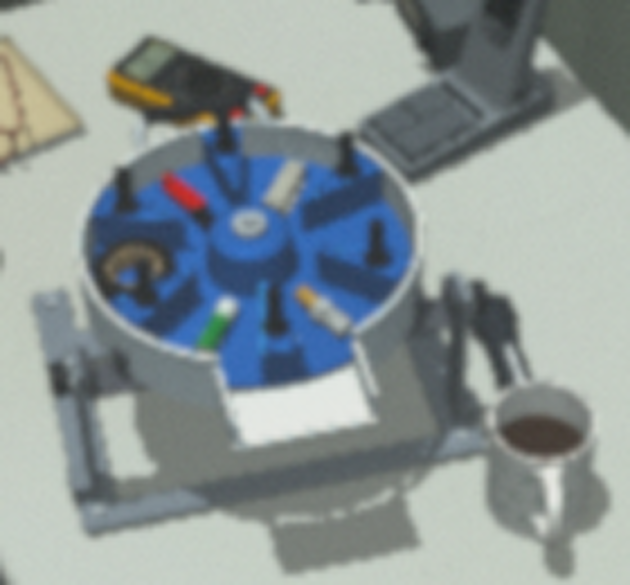

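The wheel is clearly seen: the plug lies left at top-crop (250,332), next to posts (213,270) and (256,408). The hub is at (351,305), the handle runs (82,197)–(60,313), and the foot bar holes are at (218,102) and (143,472). The six post tops show in both views.

```bash
python3 - <<'E'
from h import *
T=shot("top");S=shot("scene")
tt=lambda p:(210+(p[0]+.5)/4.5-.5,140+(p[1]+.5)/4.5-.5)
ss=lambda p:(240+(p[0]+.5)/4.5-.5,130+(p[1]+.5)/4.5-.5)
posts=[((213,270),(228,122)),((256,408),(123,172)),((397,440),(143,262)),((494,335),(272,288)),((452,197),(377,222)),((311,165),(346,138))]
P=[]
for a,b in posts:
    p,e=tri(T,tt(a),S,ss(b)); P.append(p); print("post",p.round(4),round(e,4), onz(T,tt(a),.224).round(4))
P=np.array([onz(T,tt(a),.224) for a,_ in posts]); c=P.mean(0); print("centre",c.round(4),"r",np.linalg.norm(P-c,axis=1).round(4))
ang=np.degrees(np.arctan2(P[:,1]-c[1],P[:,0]-c[0])); print("ang",ang.round(1))
print("hub tri",tri(T,tt((351,305)),S,ss((250,222))))
h1,h2=onz(T,tt((218,102)),.012),onz(T,tt((143,472)),.012); d=h1-h2; print("holes",h1,h2,np.linalg.norm(d[:2]),"y dir deg",np.degrees(np.arctan2(-d[1],-d[0])))
a,b=onz(T,tt((82,197)),.137),onz(T,tt((60,313)),.137); d=a-b;print("handle",a,b,(a+b)/2,np.degrees(np.arctan2(-d[1],-d[0])),"dir from centre",np.degrees(np.arctan2(*((a+b)/2-c)[1::-1])),np.linalg.norm(((a+b)/2-c)[:2]))
a,b=onz(T,tt((607,285)),.175),onz(T,tt((585,428)),.175);d=a-b; print("chute",(a+b)/2,np.degrees(np.arctan2(-d[1],-d[0])),"dir",np.degrees(np.arctan2(*((a+b)/2-c)[1::-1])))
m=cv2.resize(T["img"][170:260,375:460,::-1],None,fx=5,fy=5,interpolation=cv2.INTER_CUBIC)
n=cv2.resize(S["img"][270:360,305:395,::-1],None,fx=4,fy=4,interpolation=cv2.INTER_CUBIC)
o=np.zeros((450,800,3),np.uint8);o[:450,:425]=m;o[:360,430:790]=n;cv2.imwrite("pics/tray.png",o)
E
```

```text
post [0.5479 0.1748 0.2115] 0.0016 [0.5462 0.1736 0.224 ]
post [0.4556 0.1477 0.2235] 0.0018 [0.4564 0.1474 0.224 ]
post [0.4326 0.0575 0.2239] 0.0021 [0.4336 0.0572 0.224 ]
post [ 0.499  -0.0068  0.2254] 0.001 [ 0.4996 -0.0069  0.224 ]
post [0.5902 0.0178 0.2251] 0.0011 [0.5898 0.018  0.224 ]
post [0.6132 0.1092 0.2209] 0.0003 [0.6129 0.109  0.224 ]
centre [0.5231 0.083  0.224 ] r [0.0934 0.0926 0.0932 0.093  0.0932 0.0935]
ang [  75.7  136.  -163.9 -104.6  -44.2   16.1]
hub tri (array([0.52361954, 0.0862416 , 0.19615187]), np.float64(0.0012878021859776716))
holes [0.68876032 0.1927601  0.012     ] [0.41510996 0.25236543 0.012     ] 0.28006662301861396 y dir deg 167.7120126677815
handle [0.60564282 0.27282866 0.137     ] [0.52621417 0.28876527 0.137     ] [0.56592849 0.28079696 0.137     ] 168.65478707827097 dir from centre 77.77464679818493 0.20236838665846496
chute [ 0.48590971 -0.07512096  0.175     ] 169.59717690337217 dir -103.22564747702508
```

View pics/tray.png

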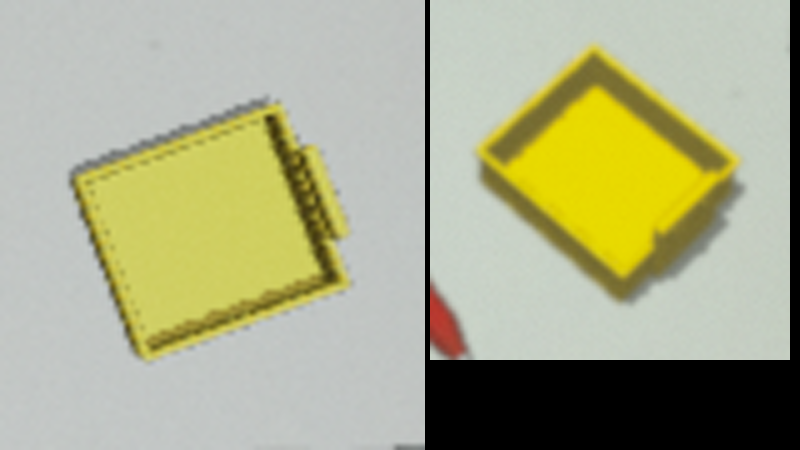

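The tray crop shows rim corners at (75,175), (278,103), (347,287) and (143,357), with the tab on the right around (325,192). In the scene part the rim corners are at (482,152), (595,48), (738,162) and (624,280), and the tab top runs (722,172)–(656,232).

```bash
cat >> h.py <<'E'
C=np.array([.5232,.0835]);YAW=np.radians(77.6)
def st(x,y): return C+np.array([x*np.cos(YAW)-y*np.sin(YAW),x*np.sin(YAW)+y*np.cos(YAW)])
def go(pos,ydeg):
    "shift in tool axes from measured pose, and turn about tool z to bring tool y to ydeg"
    s=ctrl.get_state(); q=s["ee_rot"]; from scipy.spatial.transform import Rotation as Q
    R=Q.from_quat([*q[1:],q[0]]).as_matrix(); y=np.degrees(np.arctan2(R[1,1],R[0,1]))
    return (R.T@(np.array(pos)-s["tcp_pos"])).round(4), "tool y",round(y,2),"rz",round(np.radians((y-ydeg+180)%360-180),3),"R",R.round(3).tolist()
E
python3 - <<'E'
from h import *
T=shot("top");S=shot("scene")
tt=lambda p:(375+(p[0]+.5)/5-.5,170+(p[1]+.5)/5-.5)
ss=lambda p:(305+(p[0]-430+.5)/4-.5,270+(p[1]+.5)/4-.5)
top=[(75,175),(278,103),(347,287),(143,357)];sc=[(482,152),(595,48),(738,162),(624,280)]
top=[(75,175),(278,103),(347,287),(143,357)];sc=[(595,48),(738,162),(624,280),(482,152)]
sc=[(595,48),(738,162),(624,280),(482,152)]
A=np.array([onz(T,tt(p),.045) for p in top])
for a,b in zip(top,sc): print("rim",tri(T,tt(a),S,ss(b)))
print(A.round(4),A.mean(0)); print("edges",[np.linalg.norm(A[i]-A[i-1]).round(4) for i in range(4)])
d=A[0]-A[1]+A[3]-A[2]; print("tray yaw from x edges",np.degrees(np.arctan2(d[1],d[0])))
d=A[0]-A[3]+A[1]-A[2]; print("from y edges",np.degrees(np.arctan2(d[1],d[0]))+90)
for a,b in [((309,149),(722,172)),((340,236),(656,232))]: print("tab",tri(T,tt(a),S,ss(b)),onz(T,tt(a),.072))
E
```

```text
rim (array([ 0.53362878, -0.24046099,  0.03846826]), np.float64(4.101239304581607e-05))
rim (array([ 0.57701875, -0.37543213,  0.04167056]), np.float64(0.0013593722073472576))
rim (array([ 0.45649733, -0.41683842,  0.04002125]), np.float64(0.0023159996684961404))
rim (array([ 0.41467149, -0.28124444,  0.03917002]), np.float64(0.0033507627374091925))
[[ 0.5332 -0.2395  0.045 ]
 [ 0.5773 -0.3749  0.045 ]
 [ 0.4554 -0.4151  0.045 ]
 [ 0.4132 -0.2796  0.045 ]] [ 0.49477904 -0.3272706   0.045     ]
edges [np.float64(0.1266), np.float64(0.1425), np.float64(0.1284), np.float64(0.1419)]
tray yaw from x edges 107.66523301969235
from y edges 108.34359687479298
tab (array([ 0.54768355, -0.38918798,  0.07038505]), np.float64(0.006527265131319754)) [ 0.54457793 -0.3873713   0.072     ]
tab (array([ 0.48797522, -0.4067778 ,  0.06469819]), np.float64(0.00035978756854801366)) [ 0.48788276 -0.40495976  0.072     ]
```

```bash
python3 - <<'E'
from h import *
print(go([.36,.25,.30],-72)); print(go([.45,-.28,.30],-72)); print(go([.5175,-.3972,.15],-72))
E
```

```text
(array([-0.2929, -0.2239, -0.0687]), 'tool y', np.float64(76.72), 'rz', np.float64(2.596), 'R', [[-0.973, 0.23, -0.0], [0.23, 0.973, -0.0], [0.0, -0.0, -1.0]])
(array([-0.5023, -0.7191, -0.0687]), 'tool y', np.float64(76.72), 'rz', np.float64(2.596), 'R', [[-0.973, 0.23, -0.0], [0.23, 0.973, -0.0], [0.0, -0.0, -1.0]])
(array([-0.5949, -0.8176,  0.0814]), 'tool y', np.float64(76.72), 'rz', np.float64(2.596), 'R', [[-0.973, 0.23, -0.0], [0.23, 0.973, -0.0], [0.0, -0.0, -1.0]])
```

The rows are not in the units I measure in: shifts go in shares of 75 cm and turns go in shares of 4 rad. I convert before sending: -0.719 m is -0.9587, -0.502 m is -0.6693, 2.596 rad is 0.649.

Emit:
{"name": "move_tool", "arguments": {
  "moves": {"plan":[[-0.2, -0.1467, -0.092, 0, 0, 0.2], [-0.3907, -0.2987, -0.092, 0, 0, 0.3], [-0.3907, -0.2987, -0.092, 0, 0, 0.3], [-0.3907, -0.2987, -0.092, 0, 0, 0.3], [-0.3907, -0.2987, -0.092, 0, 0, 0.3], [-0.3907, -0.2987, -0.092, 0, 0, 0.3], [-0.3907, -0.2987, -0.092, 0, 0, 0.3], [-0.3907, -0.2987, -0.092, 0, 0, 0.3], [-0.3907, -0.2987, -0.092, 0, 0, 0.3], [-0.6693, -0.9587, -0.092, 0, 0, 0.649], [-0.6693, -0.9587, -0.092, 0, 0, 0.649], [-0.6693, -0.9587, -0.092, 0, 0, 0.649], [-0.6693, -0.9587, -0.092, 0, 0, 0.649], [-0.6693, -0.9587, -0.092, 0, 0, 0.649], [-0.6693, -0.9587, -0.092, 0, 0, 0.649], [-0.6693, -0.9587, -0.092, 0, 0, 0.649], [-0.6693, -0.9587, -0.092, 0, 0, 0.649], [-0.6693, -0.9587, -0.092, 0, 0, 0.649], [-0.6693, -0.9587, -0.092, 0, 0, 0.649], [-0.6693, -0.9587, -0.092, 0, 0, 0.649]]},
  "jaw": 0.06
}}

```text
time: 2.07
tcp_pos: [0.4361, -0.2034, 0.3004]
ee_rot: [0.0, 0.98, 0.2, 0.0]
ft_force: [1.0, 0.4, -0.1]
gripper_width: 0.0599
grip_force: 0.0
```

```bash
python3 - <<'E'
from h import *
print(go([.5175,-.3972,.15],-72))
E
```

```text
(array([-0.0012,  0.2101,  0.1505]), 'tool y', np.float64(-66.9), 'rz', np.float64(0.089), 'R', [[0.92, 0.392, 0.0], [0.392, -0.92, -0.0], [0.0, 0.0, -1.0]])
```

In the tool's units: 0.2 m is 0.2667, 0.15 m is 0.2, 0.089 rad is 0.0223.

Emit:
{"name": "move_tool", "arguments": {
  "moves": {"plan":[[0, 0.16, 0.0667, 0, 0, 0.0223], [0, 0.2667, 0.2, 0, 0, 0.0223], [0, 0.2667, 0.2, 0, 0, 0.0223], [0, 0.2667, 0.2, 0, 0, 0.0223], [0, 0.2667, 0.2, 0, 0, 0.0223], [0, 0.2667, 0.2, 0, 0, 0.0223], [0, 0.2667, 0.2, 0, 0, 0.0223], [0, 0.2667, 0.2, 0, 0, 0.0223], [0, 0.2667, 0.2, 0, 0, 0.0223]]}
}}

```text
time: 2.82
tcp_pos: [0.5161, -0.3844, 0.1508]
ee_rot: [0.0, 0.987, 0.16, 0.0]
ft_force: [0.2, 0.2, 0.4]
gripper_width: 0.0603
grip_force: 0.0
```

```bash
python3 - <<'E'
from h import *
print(go([.5175,-.3972,.039],-72))
E
```

```text
(array([-0.0028,  0.0126,  0.1118]), 'tool y', np.float64(-71.61), 'rz', np.float64(0.007), 'R', [[0.949, 0.315, 0.0], [0.315, -0.949, -0.0], [0.0, 0.0, -1.0]])
```

In the tool's units: 0.111 m is 0.148, 0.06 m is 0.08, 0.007 rad is 0.0018.

Emit:
{"name": "move_tool", "arguments": {
  "moves": {"plan":[[-0.004, 0.0168, 0.04, 0, 0, 0.0018], [-0.004, 0.0168, 0.08, 0, 0, 0.0018], [-0.004, 0.0168, 0.12, 0, 0, 0.0018], [-0.004, 0.0168, 0.144, 0, 0, 0.0018], [-0.004, 0.0168, 0.148, 0, 0, 0.0018], [-0.004, 0.0168, 0.148, 0, 0, 0.0018]]}
}}

```text
time: 3.32
tcp_pos: [0.5174, -0.3969, 0.0405]
ee_rot: [0.0, 0.988, 0.157, 0.0]
ft_force: [0.1, -0.0, 0.2]
gripper_width: 0.0601
grip_force: 0.0
```

Emit:
{"name": "move_tool", "arguments": {
  "moves": {"plan":[[0, 0, 0, 0, 0, 0], [0, 0, 0, 0, 0, 0], [0, 0, 0, 0, 0, 0], [0, 0, 0, 0, 0, 0], [0, 0, 0, 0, 0, 0], [0, 0, 0, 0, 0, 0], [0, 0, 0, 0, 0, 0], [0, 0, 0, 0, 0, 0], [0, 0, 0, 0, 0, 0]]},
  "jaw": 0,
  "grip_n": 50
}}

```text
time: 4.07
tcp_pos: [0.5175, -0.3981, 0.0409]
ee_rot: [0.001, 0.988, 0.156, 0.001]
ft_force: [0.4, -1.3, 7.3]
gripper_width: 0.0108
grip_force: 48.8
```

```bash
python3 - <<'E'
from h import *
print(go([*st(-.2435,0),.059],-102.4),st(-.2435,0)); print(go([*st(-.30,0),.059],-102.4))
E
```

```text
(array([ 0.0309, -0.2462, -0.0185]), 'tool y', np.float64(-72.02), 'rz', np.float64(0.53), 'R', [[0.951, 0.309, 0.001], [0.309, -0.951, -0.001], [0.001, 0.002, -1.0]]) [ 0.47091195 -0.1543197 ]
(array([ 0.0023, -0.1975, -0.0185]), 'tool y', np.float64(-72.02), 'rz', np.float64(0.53), 'R', [[0.951, 0.309, 0.001], [0.309, -0.951, -0.001], [0.001, 0.002, -1.0]])
```

In the tool's units: -0.246 m is -0.328, -0.22 m is -0.2933, 0.53 rad is 0.1325.

Emit:
{"name": "move_tool", "arguments": {
  "moves": {"plan":[[0, 0, -0.0133, 0, 0, 0], [0, 0, -0.0333, 0, 0, 0], [0.0013, -0.0533, -0.0333, 0, 0, 0.03], [0.0013, -0.1067, -0.0333, 0, 0, 0.06], [0.0013, -0.1533, -0.0333, 0, 0, 0.09], [0.0013, -0.2, -0.0333, 0, 0, 0.1125], [0.0027, -0.24, -0.0333, 0, 0, 0.1325], [0.0027, -0.26, -0.0333, 0, 0, 0.1325], [0.0027, -0.2633, -0.0333, 0, 0, 0.1325], [0.0027, -0.2633, -0.0333, 0, 0, 0.1325], [0.02, -0.2933, -0.0333, 0, 0, 0.1325], [0.04, -0.328, -0.0333, 0, 0, 0.1325], [0.0413, -0.328, -0.0333, 0, 0, 0.1325], [0.0413, -0.328, -0.0333, 0, 0, 0.1325], [0.0413, -0.328, -0.0333, 0, 0, 0.1325]]}
}}

```text
time: 5.32
tcp_pos: [0.4714, -0.1553, 0.0645]
ee_rot: [0.0, 0.994, -0.108, 0.0]
ft_force: [0.5, -1.1, -2.3]
gripper_width: 0.01
grip_force: 49.6
```

```bash
python3 - <<'E'
from h import *
print(go([*st(-.2435,0),.041],-102.4),st(-.2435,0))
T=shot("top");cv2.imwrite("pics/t2.png",cv2.resize(T["img"][140:270,250:410,::-1],None,fx=4.5,fy=4.5,interpolation=cv2.INTER_CUBIC))
E
```

```text
(array([-0.0007, -0.0009,  0.0235]), 'tool y', np.float64(-102.39), 'rz', np.float64(0.0), 'R', [[0.977, -0.215, 0.001], [-0.215, -0.977, -0.001], [0.001, 0.001, -1.0]]) [ 0.47091195 -0.1543197 ]
```

View pics/t2.png

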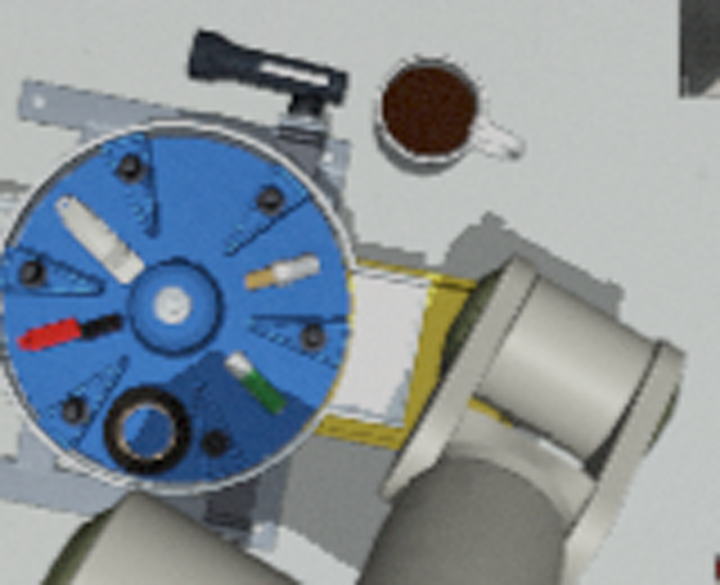

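The tray is square under the chute, with clearance to the mug. Next I lower it and release.

In the tool's units: 0.0235 m is 0.0313, 0.02 m is 0.0267.

Emit:
{"name": "move_tool", "arguments": {
  "moves": {"plan":[[0, 0, 0.016, 0, 0, 0], [0, 0, 0.0267, 0, 0, 0], [0, 0, 0.0313, 0, 0, 0], [0, 0, 0.0313, 0, 0, 0], [0, 0, 0.0313, 0, 0, 0]]}
}}

```text
time: 5.78
tcp_pos: [0.4711, -0.1551, 0.0415]
ee_rot: [0.0, 0.994, -0.109, 0.001]
ft_force: [-1.9, -3.4, 8.1]
gripper_width: 0.0102
grip_force: 65.8
```

Emit:
{"name": "move_tool", "arguments": {
  "moves": {"plan":[[0, 0, 0, 0, 0, 0], [0, 0, 0, 0, 0, 0], [0, 0, 0, 0, 0, 0], [0, 0, 0, 0, 0, 0], [0, 0, 0, 0, 0, 0], [0, 0, 0, 0, 0, 0]]},
  "jaw": 0.06
}}

```text
time: 6.28
tcp_pos: [0.4707, -0.154, 0.0407]
ee_rot: [-0.0, 0.994, -0.108, -0.0]
ft_force: [-0.3, -0.0, 0.9]
gripper_width: 0.0598
grip_force: 0.0
```

Emit:
{"name": "move_tool", "arguments": {
  "moves": {"plan":[[0, 0, -0.0267, 0, 0, 0], [0, 0, -0.08, 0, 0, 0], [0, 0.04, -0.1333, 0, 0, 0], [0, 0.0533, -0.1867, 0, 0, 0], [0, 0.0533, -0.24, 0, 0, 0], [0, 0.0533, -0.2933, 0, 0, 0], [0, 0.0533, -0.3467, 0, 0, 0], [0, 0.0533, -0.3467, 0, 0, 0], [0, 0.0533, -0.3467, 0, 0, 0]]}
}}

```text
time: 7.03
tcp_pos: [0.4626, -0.1933, 0.3028]
ee_rot: [0.001, 0.994, -0.108, 0.002]
ft_force: [-0.4, -0.5, -0.2]
gripper_width: 0.0603
grip_force: 0.0
```

```bash
python3 - <<'E'
from h import *
T=shot("top");S=shot("scene");
for i,s in enumerate((T,S)):
    hsv=cv2.cvtColor(s["img"],cv2.COLOR_RGB2HSV); m=cv2.inRange(hsv,(22,120,90),(36,255,255))
    print([ (cv2.contourArea(c),cv2.approxPolyDP(c,3,True).reshape(-1,2).tolist()) for c in cv2.findContours(m,0,1)[0] if cv2.contourArea(c)>60])
p=C+.095*np.array([np.cos(np.radians(135.85)),np.sin(np.radians(135.85))]); print(p)
print(go([*p,.28],-102.4),go([*p,.195],-102.4))
E
```

```text
[(875.5, [[367, 206], [345, 201], [340, 234], [320, 235], [355, 242], [360, 230], [366, 227]])]
[(1641.0, [[323, 232], [285, 237], [297, 278], [332, 270]])]
[0.45503572 0.14967123]
(array([-0.08 , -0.333,  0.02 ]), 'tool y', np.float64(-102.38), 'rz', np.float64(0.0), 'R', [[0.977, -0.214, -0.002], [-0.214, -0.977, 0.001], [-0.002, -0.001, -1.0]]) (array([-0.0798, -0.3329,  0.105 ]), 'tool y', np.float64(-102.38), 'rz', np.float64(0.0), 'R', [[0.977, -0.214, -0.002], [-0.214, -0.977, 0.001], [-0.002, -0.001, -1.0]])
```

In the tool's units: -0.332 m is -0.4427, -0.01 m is -0.0133.

Emit:
{"name": "move_tool", "arguments": {
  "moves": {"plan":[[-0.0133, -0.0533, 0.0267, 0, 0, 0], [-0.0267, -0.1067, 0.0267, 0, 0, 0], [-0.04, -0.16, 0.0267, 0, 0, 0], [-0.0533, -0.2133, 0.0267, 0, 0, 0], [-0.0667, -0.2667, 0.0267, 0, 0, 0], [-0.08, -0.32, 0.0267, 0, 0, 0], [-0.0933, -0.3733, 0.0267, 0, 0, 0], [-0.1053, -0.4133, 0.0267, 0, 0, 0], [-0.1053, -0.4427, 0.0267, 0, 0, 0], [-0.1053, -0.4427, 0.0267, 0, 0, 0], [-0.1053, -0.4427, 0.0667, 0, 0, 0], [-0.1053, -0.4427, 0.1067, 0, 0, 0], [-0.1053, -0.4427, 0.12, 0, 0, 0], [-0.1053, -0.4427, 0.12, 0, 0, 0]]}
}}

```text
time: 8.3
tcp_pos: [0.4544, 0.1475, 0.207]
ee_rot: [0.001, 0.994, -0.108, -0.004]
ft_force: [-1.3, 0.1, 0.7]
gripper_width: 0.0599
grip_force: 0.0
```

```bash
python3 - <<'E'
from h import *
print(go([.456,.1485,.196],-102.4))
S=shot("scene");cv2.imwrite("pics/s3.png",cv2.resize(S["img"][110:290,215:395,::-1],None,fx=3.3,fy=3.3,interpolation=cv2.INTER_CUBIC))
E
```

```text
(array([ 0.0015, -0.0014,  0.011 ]), 'tool y', np.float64(-102.41), 'rz', np.float64(-0.0), 'R', [[0.977, -0.215, -0.008], [-0.215, -0.977, -0.001], [-0.008, 0.003, -1.0]])
```

View pics/s3.png

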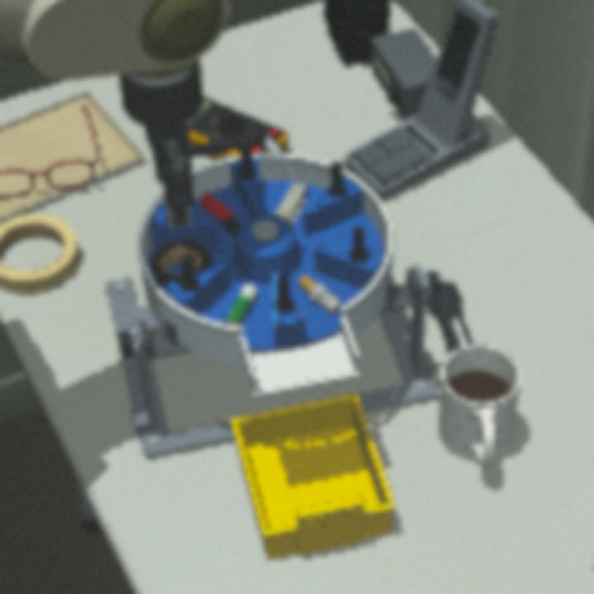

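The tray stands flat and aligned in front of the stand, (315,480) in the crop. The gripper is over the post at (180,200), so I close on it.

In the tool's units: 0.011 m is 0.0147, 0.0015 m is 0.002.

Emit:
{"name": "move_tool", "arguments": {
  "moves": {"plan":[[0.002, -0.0019, 0.0147, 0, 0, 0], [0.002, -0.0019, 0.0147, 0, 0, 0], [0.002, -0.0019, 0.0147, 0, 0, 0], [0.002, -0.0019, 0.0147, 0, 0, 0], [0.002, -0.0019, 0.0147, 0, 0, 0], [0.002, -0.0019, 0.0147, 0, 0, 0], [0.002, -0.0019, 0.0147, 0, 0, 0], [0.002, -0.0019, 0.0147, 0, 0, 0], [0.002, -0.0019, 0.0147, 0, 0, 0], [0.002, -0.0019, 0.0147, 0, 0, 0]]},
  "jaw": 0,
  "grip_n": 25
}}

```text
time: 9.18
tcp_pos: [0.4582, 0.1491, 0.2005]
ee_rot: [0.0, 0.994, -0.108, 0.001]
ft_force: [-1.2, -0.9, 5.9]
gripper_width: 0.011
grip_force: 24.9
```

```bash
python3 - <<'E'
from h import *
s=ctrl.get_state(); p=s["tcp_pos"]
print(np.hypot(*(p[:2]-C)),np.degrees(np.arctan2(p[1]-C[1],p[0]-C[0])))
a0=135.85
u=lambda a:np.array([np.cos(np.radians(a)),np.sin(np.radians(a))])
for k in range(1,18):
    q=p.copy(); q[:2]+=.0945*(u(a0+min(k*9,151.8))-u(a0)); print(k,go(q,-102.4)[0])
E
```

```text
0.09231803454610467 134.724402102868
1 [-0.0068  0.0132 -0.    ]
2 [-0.0114  0.0273 -0.    ]
3 [-0.0138  0.0419 -0.    ]
4 [-0.0139  0.0567 -0.    ]
5 [-0.0116  0.0714 -0.    ]
6 [-0.0071  0.0855 -0.    ]
7 [-0.0005  0.0988 -0.    ]
8 [0.0082 0.1108 0.    ]
9 [0.0186 0.1213 0.    ]
10 [0.0306 0.1301 0.    ]
11 [4.380e-02 1.369e-01 1.000e-04]
12 [5.790e-02 1.415e-01 1.000e-04]
13 [7.250e-02 1.439e-01 1.000e-04]
14 [8.73e-02 1.44e-01 1.00e-04]
15 [1.020e-01 1.417e-01 1.000e-04]
16 [0.1161 0.1372 0.0002]
17 [0.1276 0.1316 0.0002]
```

In the tool's units: 0.144 m is 0.192, -0.002 m is -0.0027.

Emit:
{"name": "move_tool", "arguments": {
  "moves": {"plan":[[-0.0093, 0.0173, -0.0027, 0, 0, 0], [-0.0152, 0.0364, -0.0027, 0, 0, 0], [-0.0184, 0.056, -0.0027, 0, 0, 0], [-0.0185, 0.0756, -0.0027, 0, 0, 0], [-0.0155, 0.0952, -0.0027, 0, 0, 0], [-0.0093, 0.114, -0.0027, 0, 0, 0], [-0.0007, 0.1317, -0.0027, 0, 0, 0], [0.0107, 0.148, -0.0027, 0, 0, 0], [0.0248, 0.1613, -0.0027, 0, 0, 0], [0.0408, 0.1733, -0.0027, 0, 0, 0], [0.0584, 0.1827, -0.0027, 0, 0, 0], [0.0773, 0.1887, -0.0027, 0, 0, 0], [0.0967, 0.192, -0.0027, 0, 0, 0], [0.1164, 0.192, -0.0027, 0, 0, 0], [0.136, 0.1889, -0.0027, 0, 0, 0], [0.1547, 0.1827, -0.0027, 0, 0, 0], [0.1701, 0.1755, -0.0027, 0, 0, 0], [0.1701, 0.1755, -0.0027, 0, 0, 0], [0.1701, 0.1755, -0.0027, 0, 0, 0]]}
}}

```text
time: 10.77
tcp_pos: [0.556, -0.0085, 0.2016]
ee_rot: [0.002, 0.994, -0.108, 0.001]
ft_force: [-0.1, -4.7, -0.8]
gripper_width: 0.0102
grip_force: 24.6
```

```bash
python3 - <<'E'
from h import *
p=ctrl.get_state()["tcp_pos"];print(np.hypot(*(p[:2]-C)),np.degrees(np.arctan2(p[1]-C[1],p[0]-C[0])))
E
```

```text
0.09770792583303661 -70.35940283513581
```

Emit:
{"name": "move_tool", "arguments": {
  "moves": {"plan":[[0, 0, 0, 0, 0, 0], [0, 0, 0, 0, 0, 0], [0, 0, 0, 0, 0, 0], [0, 0, 0, 0, 0, 0], [0, 0, 0, 0, 0, 0], [0, 0, 0, 0, 0, 0]]},
  "jaw": 0.06
}}

```text
time: 11.27
tcp_pos: [0.5544, -0.0066, 0.2018]
ee_rot: [-0.0, 0.994, -0.108, 0.0]
ft_force: [0.2, 0.6, 0.2]
gripper_width: 0.0596
grip_force: 0.0
```

Emit:
{"name": "move_tool", "arguments": {
  "moves": {"plan":[[0, 0, -0.04, 0, 0, 0], [0, 0, -0.08, 0, 0, 0], [0, -0.04, -0.1333, 0, 0, 0], [0, -0.0933, -0.1333, 0, 0, 0], [0, -0.1467, -0.1333, 0, 0, 0], [0, -0.2, -0.1333, 0, 0, 0], [0, -0.2533, -0.1333, 0, 0, 0], [0, -0.3067, -0.1333, 0, 0, 0], [0, -0.36, -0.1333, 0, 0, 0], [0, -0.4133, -0.1333, 0, 0, 0], [0, -0.4133, -0.1333, 0, 0, 0]]}
}}

```text
time: 12.18
tcp_pos: [0.6205, 0.3024, 0.2998]
ee_rot: [-0.0, 0.994, -0.105, -0.001]
ft_force: [-0.1, -0.2, -0.3]
gripper_width: 0.0601
grip_force: 0.0
```

```bash
python3 - <<'E'
from h import *
T=shot("top");cv2.imwrite("pics/t4.png",cv2.resize(T["img"][140:270,210:370,::-1],None,fx=4.5,fy=4.5,interpolation=cv2.INTER_CUBIC))
print(go([.5659,.2808,.25],-102.4))
E
```

```text
(array([-0.0495,  0.0297,  0.0503]), 'tool y', np.float64(-102.13), 'rz', np.float64(0.005), 'R', [[0.978, -0.21, -0.002], [-0.21, -0.978, -0.0], [-0.002, 0.0, -1.0]])
```

View pics/t4.png

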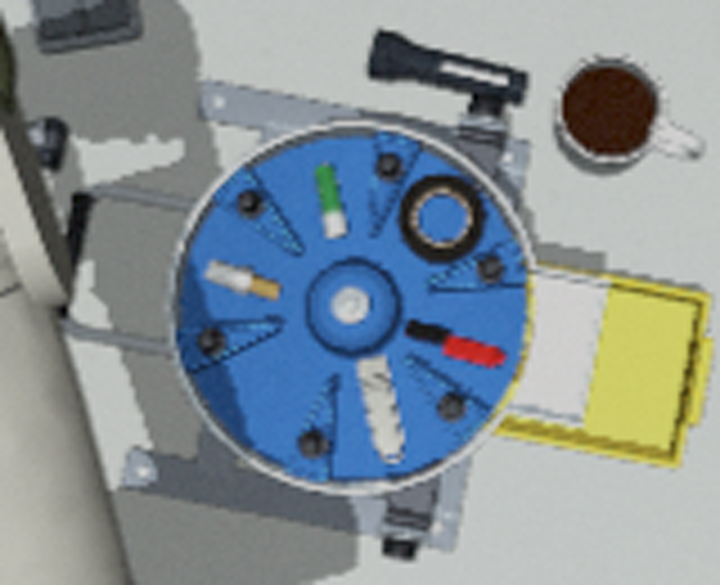

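The plug now faces the spout: it lies at (455,343), between posts (491,268) and (453,405). I check the angle from the six posts and re-derive the stand yaw.

```bash
python3 - <<'E'
from h import *
T=shot("top")
tt=lambda p:(210+(p[0]+.5)/4.5-.5,140+(p[1]+.5)/4.5-.5)
P=np.array([onz(T,tt(a),.224) for a in [(390,165),(491,268),(453,405),(314,442),(211,341),(250,200)]]); c=P.mean(0)
a=np.degrees(np.arctan2(P[:,1]-c[1],P[:,0]-c[0])); print(c,a.round(1),(a[1]+a[2])/2, "mod60",(a%60).mean(),"want -102.4")
print(go([.5659,.2808,.22],-102.4),go([.5659,.2808,.118],-102.4))
E
```

```text
[0.52246566 0.08453638 0.224     ] [ -16.7  -77.2 -136.5  163.7  103.7   43.2] -106.86646426159402 mod60 43.3530955283751 want -102.4
(array([-0.05  ,  0.0278,  0.0809]), 'tool y', np.float64(-102.26), 'rz', np.float64(0.003), 'R', [[0.977, -0.212, -0.001], [-0.212, -0.977, -0.001], [-0.001, 0.001, -1.0]]) (array([-0.0499,  0.0277,  0.1829]), 'tool y', np.float64(-102.26), 'rz', np.float64(0.003), 'R', [[0.977, -0.212, -0.001], [-0.212, -0.977, -0.001], [-0.001, 0.001, -1.0]])
```

Pocket is 4.3° short. That is inside tolerance, but I nudge it using the post near the handle, at about 103.7°.

```bash
python3 - <<'E'
from h import *
print(go([.500,.176,.25],-102.4)[0],go([.500,.176,.198],-102.4)[0],go([.490,.1732,.198],-102.4)[0])
E
```

```text
[-0.0921  0.1442  0.051 ] [-0.0921  0.1442  0.103 ] [-0.1013  0.149   0.103 ]
```

In the tool's units: 0.144 m is 0.192, 0.108 m is 0.144.

Emit:
{"name": "move_tool", "arguments": {
  "moves": {"plan":[[-0.0267, 0.048, 0.0267, 0, 0, 0], [-0.0533, 0.096, 0.0533, 0, 0, 0], [-0.0867, 0.144, 0.0667, 0, 0, 0], [-0.1227, 0.192, 0.0667, 0, 0, 0], [-0.1227, 0.192, 0.08, 0, 0, 0], [-0.1227, 0.192, 0.1133, 0, 0, 0], [-0.1227, 0.192, 0.1373, 0, 0, 0], [-0.1227, 0.192, 0.1373, 0, 0, 0]]}
}}

```text
time: 12.95
tcp_pos: [0.4983, 0.1735, 0.1965]
ee_rot: [0.001, 0.994, -0.109, -0.002]
ft_force: [0.4, 0.5, -0.3]
gripper_width: 0.0599
grip_force: 0.0
```

Emit:
{"name": "move_tool", "arguments": {
  "moves": {"plan":[[0, 0, 0, 0, 0, 0], [0, 0, 0, 0, 0, 0], [0, 0, 0, 0, 0, 0], [0, 0, 0, 0, 0, 0], [0, 0, 0, 0, 0, 0], [0, 0, 0, 0, 0, 0], [0, 0, 0, 0, 0, 0], [0, 0, 0, 0, 0, 0]]},
  "jaw": 0,
  "grip_n": 25
}}

```text
time: 13.62
tcp_pos: [0.5006, 0.1755, 0.2]
ee_rot: [-0.0, 0.994, -0.108, 0.001]
ft_force: [0.3, 1.5, 6.0]
gripper_width: 0.0109
grip_force: 24.6
```

Emit:
{"name": "move_tool", "arguments": {
  "moves": {"plan":[[-0.0053, 0.0027, 0, 0, 0, 0], [-0.0107, 0.0053, 0, 0, 0, 0], [-0.0127, 0.006, 0, 0, 0, 0], [-0.0127, 0.006, 0, 0, 0, 0], [-0.0127, 0.006, 0, 0, 0, 0]]}
}}

```text
time: 14.03
tcp_pos: [0.4905, 0.1733, 0.1999]
ee_rot: [-0.001, 0.994, -0.108, 0.001]
ft_force: [0.9, 4.2, 8.4]
gripper_width: 0.011
grip_force: 24.8
```

Emit:
{"name": "move_tool", "arguments": {
  "moves": {"plan":[[0, 0, 0, 0, 0, 0], [0, 0, 0, 0, 0, 0], [0, 0, 0, 0, 0, 0], [0, 0, 0, 0, 0, 0], [0, 0, 0, 0, 0, 0], [0, 0, 0, 0, 0, 0]]},
  "jaw": 0.06
}}

```text
time: 14.53
tcp_pos: [0.4898, 0.1727, 0.1987]
ee_rot: [0.0, 0.994, -0.108, -0.0]
ft_force: [0.3, -0.1, -0.1]
gripper_width: 0.0597
grip_force: 0.0
```

Emit:
{"name": "move_tool", "arguments": {
  "moves": {"plan":[[0, 0, -0.04, 0, 0, 0], [0, 0, -0.08, 0, 0, 0], [0.0267, -0.04, -0.12, 0, 0, 0], [0.0533, -0.08, -0.1333, 0, 0, 0], [0.0667, -0.12, -0.1333, 0, 0, 0], [0.0667, -0.16, -0.1333, 0, 0, 0], [0.0667, -0.16, -0.1333, 0, 0, 0]]}
}}

```text
time: 15.12
tcp_pos: [0.565, 0.2832, 0.2973]
ee_rot: [-0.0, 0.994, -0.106, -0.001]
ft_force: [0.4, -0.0, -0.5]
gripper_width: 0.0601
grip_force: 0.0
```

```bash
python3 - <<'E'
from h import *
T=shot("top")
c=cv2.resize(T["img"][140:270,210:370,::-1],None,fx=4.5,fy=4.5,interpolation=cv2.INTER_CUBIC);cv2.imwrite("pics/t5.png",c)
g=lambda p:None
# dark post tops: centroid near predicted positions for each candidate turn
gray=cv2.GaussianBlur(cv2.cvtColor(T["img"],cv2.COLOR_RGB2GRAY),(5,5),1).astype(float)
cc=np.array([.5225,.0845])
for d in np.arange(38,56,1.):
    a=np.radians(d+60*np.arange(6)); P=np.c_[cc[0]+.0935*np.cos(a),cc[1]+.0935*np.sin(a),np.full(6,.224)]
    v=[gray[int(round(y)),int(round(x))] for x,y in proj(T,P)]; print(d,np.round(v).astype(int))
print(go([.5659,.2808,.20],-102.4)[0],go([.5659,.2808,.118],-102.4))
E
```

```text
38.0 [ 99  69 112 113  98  98]
39.0 [ 89  66 112 110  86  98]
40.0 [ 89  66 112 110  86  83]
41.0 [ 81  64 108 110  79  83]
42.0 [ 69  64 108  98  79  73]
43.0 [72 62 95 98 70 58]
44.0 [54 55 95 89 62 58]
45.0 [54 55 74 81 62 49]
46.0 [60 52 58 81 64 49]
47.0 [51 52 64 72 64 52]
48.0 [60 57 60 72 66 52]
49.0 [61 57 60 58 66 62]
50.0 [61 56 56 58 61 62]
51.0 [66 56 56 58 64 69]
52.0 [64 52 52 51 67 69]
53.0 [64 52 52 51 67 79]
54.0 [73 51 57 56 79 92]
55.0 [73 51 61 63 79 92]
[0.0015 0.0001 0.0976] (array([1.600e-03, 1.000e-04, 1.796e-01]), 'tool y', np.float64(-102.23), 'rz', np.float64(0.003), 'R', [[0.977, -0.212, -0.001], [-0.212, -0.977, -0.0], [-0.001, 0.001, -1.0]])
```

View pics/t5.png

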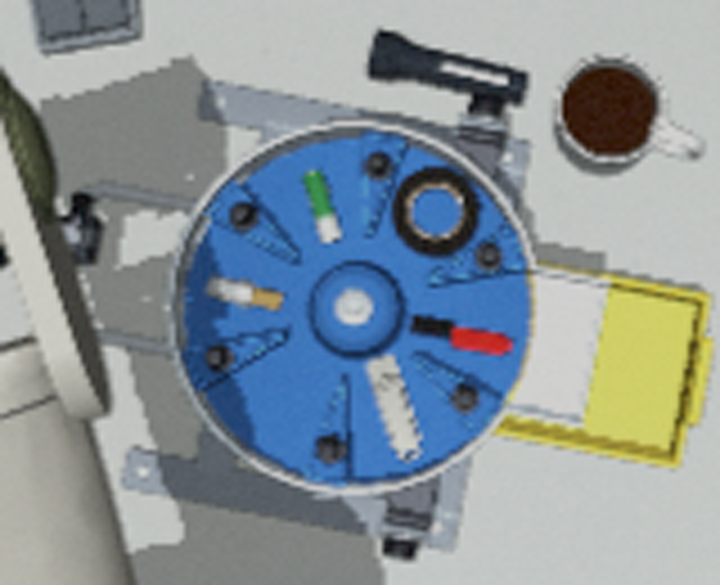

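The wheel is now centred, with the plug straight at the chute and the flanking posts at (488,257) and (464,398). The tool sits over the handle, so I descend and pinch it.

The rows are not in the units I measure in: shifts go in shares of 75 cm and turns go in shares of 4 rad. I convert before sending: 0.1795 m is 0.2393, 0.15 m is 0.2.

Emit:
{"name": "move_tool", "arguments": {
  "moves": {"plan":[[0.002, 0, 0.0533, 0, 0, 0], [0.002, 0, 0.1067, 0, 0, 0], [0.002, 0, 0.16, 0, 0, 0], [0.002, 0, 0.2, 0, 0, 0], [0.002, 0, 0.2267, 0, 0, 0], [0.002, 0, 0.2393, 0, 0, 0], [0.002, 0, 0.2393, 0, 0, 0], [0.002, 0, 0.2393, 0, 0, 0]]}
}}

```text
time: 15.83
tcp_pos: [0.5664, 0.2787, 0.1204]
ee_rot: [-0.0, 0.994, -0.108, 0.001]
ft_force: [-0.3, -0.3, 0.2]
gripper_width: 0.0599
grip_force: 0.0
```

Emit:
{"name": "move_tool", "arguments": {
  "moves": {"plan":[[0, 0, 0, 0, 0, 0], [0, 0, 0, 0, 0, 0], [0, 0, 0, 0, 0, 0], [0, 0, 0, 0, 0, 0], [0, 0, 0, 0, 0, 0], [0, 0, 0, 0, 0, 0], [0, 0, 0, 0, 0, 0], [0, 0, 0, 0, 0, 0], [0, 0, 0, 0, 0, 0]]},
  "jaw": 0,
  "grip_n": 40
}}

```text
time: 16.58
tcp_pos: [0.5664, 0.2797, 0.1203]
ee_rot: [-0.001, 0.994, -0.108, 0.001]
ft_force: [-0.4, 4.8, 6.5]
gripper_width: 0.0128
grip_force: 39.2
```

Gripped. I tip it part way and check.

In the tool's units: -0.1928 m is -0.2571, -0.1874 m is -0.2499.

Emit:
{"name": "move_tool", "arguments": {
  "moves": {"plan":[[0, 0.0003, -0.0173, 0, 0, 0], [0, 0.0013, -0.0347, 0, 0, 0], [0, 0.0033, -0.052, 0, 0, 0], [0, 0.0061, -0.0693, 0, 0, 0], [0, 0.0097, -0.086, 0, 0, 0], [0, 0.0143, -0.1027, 0, 0, 0], [0, 0.0196, -0.1191, 0, 0, 0], [0, 0.0259, -0.1353, 0, 0, 0], [0, 0.0328, -0.1512, 0, 0, 0], [0, 0.0405, -0.1667, 0, 0, 0], [0, 0.0491, -0.1817, 0, 0, 0], [0, 0.0583, -0.1964, 0, 0, 0], [0, 0.0683, -0.2105, 0, 0, 0], [0, 0.0789, -0.2243, 0, 0, 0], [0, 0.0904, -0.2373, 0, 0, 0], [0, 0.1023, -0.2499, 0, 0, 0], [0, 0.1097, -0.2571, 0, 0, 0], [0, 0.1097, -0.2571, 0, 0, 0], [0, 0.1097, -0.2571, 0, 0, 0], [0, 0.1097, -0.2571, 0, 0, 0]]}
}}

```text
time: 18.25
tcp_pos: [0.5494, 0.2019, 0.3158]
ee_rot: [-0.005, 0.994, -0.106, 0.004]
ft_force: [2.9, 18.0, 17.0]
gripper_width: 0.0124
grip_force: 39.9
```

```bash
python3 - <<'E'
from h import *
S=shot("scene");a=cv2.resize(S["img"][110:290,225:385,::-1],None,fx=2.5,fy=2.5,interpolation=cv2.INTER_CUBIC)
T=shot("top");b=cv2.resize(T["img"][140:270,240:400,::-1],None,fx=2.45,fy=2.45,interpolation=cv2.INTER_CUBIC)
o=np.zeros((450,800,3),np.uint8);o[:450,:400]=a;o[:b.shape[0],405:405+b.shape[1]]=b;cv2.imwrite("pics/tip.png",o)
E
```

```text
(no output)
```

View pics/tip.png

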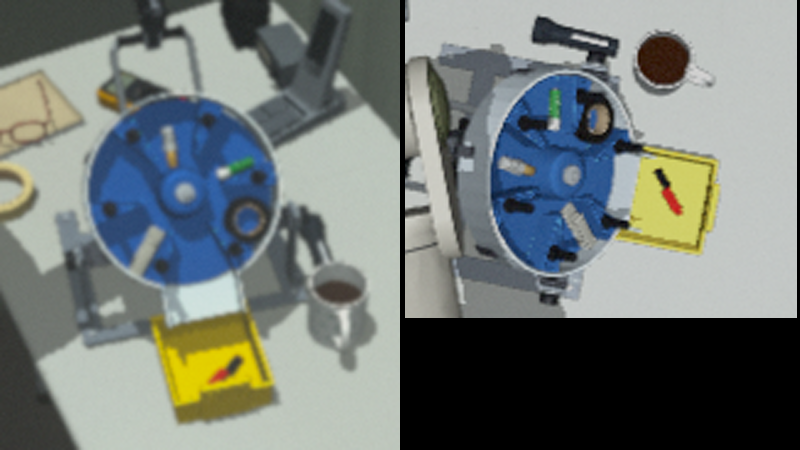

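The plug lies in the tray, at (668,192) in the right part, and all other parts are in their pockets. I lower the handle along the same arc.

In the tool's units: 0.1928 m is 0.2571, -0.0823 m is -0.1097.

Emit:
{"name": "move_tool", "arguments": {
  "moves": {"plan":[[0, -0.0075, 0.0072, 0, 0, 0], [0, -0.0193, 0.0197, 0, 0, 0], [0, -0.0308, 0.0328, 0, 0, 0], [0, -0.0415, 0.0465, 0, 0, 0], [0, -0.0515, 0.0607, 0, 0, 0], [0, -0.0607, 0.0753, 0, 0, 0], [0, -0.0692, 0.0904, 0, 0, 0], [0, -0.0769, 0.1059, 0, 0, 0], [0, -0.0839, 0.1217, 0, 0, 0], [0, -0.0901, 0.138, 0, 0, 0], [0, -0.0955, 0.1544, 0, 0, 0], [0, -0.1, 0.1711, 0, 0, 0], [0, -0.1036, 0.1877, 0, 0, 0], [0, -0.1064, 0.2051, 0, 0, 0], [0, -0.1084, 0.2224, 0, 0, 0], [0, -0.1093, 0.2373, 0, 0, 0], [0, -0.1097, 0.2493, 0, 0, 0], [0, -0.1097, 0.2567, 0, 0, 0], [0, -0.1097, 0.2571, 0, 0, 0], [0, -0.1097, 0.2571, 0, 0, 0]]}
}}

```text
time: 20.02
tcp_pos: [0.5664, 0.2797, 0.1202]
ee_rot: [-0.001, 0.994, -0.108, 0.001]
ft_force: [1.0, 5.0, 4.8]
gripper_width: 0.0123
grip_force: 43.8
```

Emit:
{"name": "move_tool", "arguments": {
  "moves": {"plan":[[0, 0, 0, 0, 0, 0], [0, 0, 0, 0, 0, 0]]}
}}

```text
time: 20.18
tcp_pos: [0.5664, 0.2797, 0.1202]
ee_rot: [-0.001, 0.994, -0.108, 0.001]
ft_force: [0.7, 3.6, 4.9]
gripper_width: 0.0123
grip_force: 43.8
```

Same pose as before the lift, so it is level. I release and rise.

Emit:
{"name": "move_tool", "arguments": {
  "moves": {"plan":[[0, 0, 0, 0, 0, 0], [0, 0, 0, 0, 0, 0], [0, 0, 0, 0, 0, 0], [0, 0, 0, 0, 0, 0], [0, 0, 0, 0, 0, 0], [0, 0, 0, 0, 0, 0]]},
  "jaw": 0.06
}}

```text
time: 20.68
tcp_pos: [0.5659, 0.2788, 0.1191]
ee_rot: [0.0, 0.994, -0.108, -0.0]
ft_force: [0.3, -0.2, 0.5]
gripper_width: 0.0598
grip_force: 0.0
```

Emit:
{"name": "move_tool", "arguments": {
  "moves": {"plan":[[0, 0, -0.0267, 0, 0, 0], [0, 0, -0.0667, 0, 0, 0], [0, 0, -0.12, 0, 0, 0], [0, 0, -0.1733, 0, 0, 0], [0, -0.04, -0.2267, 0, 0, 0], [0, -0.08, -0.28, 0, 0, 0], [0, -0.1333, -0.28, 0, 0, 0], [0, -0.1333, -0.28, 0, 0, 0], [0, -0.1333, -0.28, 0, 0, 0], [0, -0.1333, -0.28, 0, 0, 0], [0, -0.1333, -0.28, 0, 0, 0]]}
}}

```text
time: 21.6
tcp_pos: [0.5873, 0.3757, 0.3287]
ee_rot: [0.001, 0.994, -0.108, -0.001]
ft_force: [0.1, -0.6, 0.3]
gripper_width: 0.0602
grip_force: 0.0
```

```bash
python3 - <<'E'
from h import *
S=shot("scene");a=cv2.resize(S["img"][110:290,225:385,::-1],None,fx=2.5,fy=2.5,interpolation=cv2.INTER_CUBIC)
T=shot("top");b=cv2.resize(T["img"][140:270,210:370,::-1],None,fx=2.45,fy=2.45,interpolation=cv2.INTER_CUBIC)
o=np.zeros((450,800,3),np.uint8);o[:450,:400]=a;o[:b.shape[0],405:405+b.shape[1]]=b;cv2.imwrite("pics/end.png",o)
E
```

```text
(no output)
```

View pics/end.png

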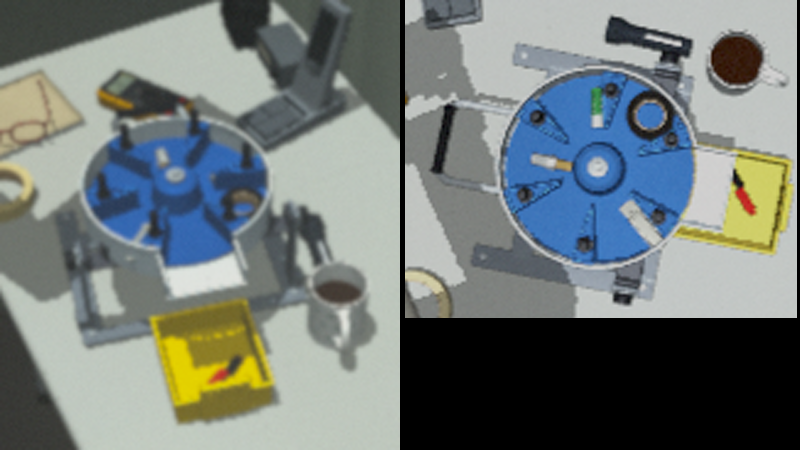

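The carousel is level with all stock in its pockets, the plug is in the tray at (742,192), and the gripper is clear.

```bash
python3 -c "
from station import ctrl, cam
print(ctrl.job_done())"
```

```text
the job is handed in; nothing more can be done
None
```

The job is handed in (no verdict was returned): the last pictures show the plug in the tray under the spout, the carousel level with the other four parts in their pockets, and the gripper clear of everything.

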